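# Pin a trailer tongue into its clevis

## Task

Couple up the small trailer tongue on the bench: bring its eye between the two jaws of the bolted-down clevis so that the holes line up, then push the longer of the two hitch pins, which stand in the wooden block, down through the upper jaw, the eye and the lower jaw until its collar sits on the upper jaw, and let go. Leave the shorter pin in its block and the oil bottle, grease tin and wrench where they are.

Things in the scene. Friction and masses are not known exactly. Their poses are not given: they have to be found in the camera images.
- clevis: Dark steel clevis fixed to the bench. Origin: axis of its pin holes at bench level; z up, x out of its open mouth. Lower jaw 0 to 23 mm high, upper jaw 42 to 52 mm, both 60 mm wide (y), x -42 to +26 mm, each with an upright through hole, 18.5 mm diameter, at the origin. A web closes the gap behind x = -27 mm; sides open. Foot plate with bolts, 110 mm wide, 17 mm high, behind at x -87 to -42 mm.
- tongue: Loose steel trailer tongue, about 0.55 kg, flat on the bench: tube 140 mm long (x), 30 wide (y), 40 high. Origin under the tube's middle; x towards the eye, z up. A neck 30 wide leads from x = 70 to the eye, a flat ring of 44 mm outer, 18.5 mm hole diameter at x = 115; both at z 26 to 38, right for the clevis gap with the tube on the bench. Balances near x = 30. Coupled, its x is opposite to the clevis's x.
- tongue_eye (a point): Centre of the hole in the tongue's eye, at mid thickness (32 mm above the tongue's underside).
- pin_block: Wooden block fixed to the bench, 150 (x) by 60 (y) by 40 mm high, origin under its centre; two upright holes 17.5 mm in diameter and 30 mm deep at x = -45 and x = +45 mm. The pins stand in these, either way round.
- long_pin: The longer hitch pin, steel, loose, upright in the block (z up), about 0.13 kg. Origin at its lower tip. Shank 16 mm in diameter, 46 mm long, its lowest 9 mm tapered to 7 mm; then a collar 30 mm in diameter, 5 mm thick, then a round black grip 22 mm in diameter, 51 to 85 mm above the tip. It stands on the bottom of its hole, 10 mm above the bench, so its collar is 16 mm above the block's top.
- long_pin_collar (a point): On the long pin's axis at the underside of its collar, 46 mm above the tip; the z height of this point is 52 mm when the pin is fully home in the clevis.
- short_pin: The shorter hitch pin: the same collar and grip, but a 26 mm shank, too short for this job, its collar resting on the block's top. Origin at its tip. To be left where it is.
- oil_bottle: Grey oil bottle, 66 mm across, 160 mm tall, origin under its centre; a bystander.
- grease_tin: Bare metal tin, 80 mm across, 65 mm tall, origin under its centre; a bystander.
- wrench: Wrench lying on the bench, about 180 mm long, along its own x; a bystander.
Things that resemble listed ones, but are neither listed nor needed, are in the scene too. Of the things like the tongue, leave any that is red or turquoise; of the rest the larger one is meant.

How it is judged:
On the way:
1. the eye is between the jaws with its hole lined up with theirs (within 4 mm) (horizontal distance between tongue_eye and clevis below 0.004 m and height (world z) of tongue_eye between 0.023 and 0.042 m), for 0.2 s.
At the end, for the whole second after the job is handed in: The tongue's eye is between the clevis jaws with its hole within 4 mm of theirs, and the long pin stands upright (within 0.1 rad) through upper jaw, eye and lower jaw, its tip within 4 mm of the holes' axis and its collar within 3 mm of the upper jaw's top; both are let go and at rest (all of step 1 and horizontal distance between long_pin and clevis below 0.004 m and height (world z) of long_pin_collar between 0.049 and 0.055 m and angle between long_pin's own z axis and vertical below 0.1 rad and linear speed of each of long_pin, tongue below 0.02 m/s); the robot touches nothing.
It fails at once if the short pin is knocked or carried away (more than 30 mm) (distance of short_pin from where it was at the start of the episode above 0.03 m).
It fails at once if the oil bottle is knocked or carried away (more than 30 mm) (distance of oil_bottle from where it was at the start of the episode above 0.03 m).
It fails at once if the grease tin is knocked or carried away (more than 30 mm) (distance of grease_tin from where it was at the start of the episode above 0.03 m).
It fails at once if the wrench is knocked or carried away (more than 30 mm) (distance of wrench from where it was at the start of the episode above 0.03 m).
It also fails if it takes over 58 s, if anything falls off the work surface, if the arm or the gripper's body presses on something with over 40 N, if the wrist force passes 120 N, or if a joint passes its speed limit or range.

## Robot

A 6-joint arm with a two-finger parallel gripper is mounted at the origin on the work surface. World frame = base frame: x ahead of the robot, y to its left, z up, the work surface at z = 0. Lengths are in m, angles in rad, forces in N, time in s.
With the tool pointing down it reaches from about 0.375 to 0.9 m from the base axis. Payload 3.1 kg.
Tool frame: the origin (TCP) lies at the very end of the fingers, on their centre line; the grasp point (between the pads) lies 19 mm behind it (manip.grasp_offset is the distance from the TCP to the grasp point, in m); x points along the fingers, z is the direction in which the jaws open and shut, and the axes are right-handed (so a half turn about x gives the same grasp; the last joint's range is limited). The gripper opens to 85 mm and grips with 20 to 120 N. Pads are 22 mm wide; open, the fingers measure 114 mm over their backs; the gripper's body (76 mm by 85 mm) begins 54 mm behind the grasp point. The pads swing forward as they close: fully open they stand 13 mm farther back than shut.
Start: joints at [1.024, 0.527, 1.433, -0, 1.181, -0.178], TCP at [0.225, 0.583, 0.231] pointing down, gripper open.
Joint ranges: [-3.08, 3.08], [-0.75, 2.2], [0.22, 2.44], [-1.43, 4.57], [0, 2.65], [-2.85, 2.85]. Speed limits (rad/s): [2.79, 2.79, 3.14, 3.14, 3.14, 3.14].

## Interface

Orientations are given as a unit quaternion [x, y, z, w].
In Python, from station import manip gives the robot as it stands.
- The arm moves only by the tool send_rows, never from a script. Its argument "steps" is a list that holds one entry, the list of rows, each a list of 5 numbers: the closure, from 0 (fully open) to 1 (shut), then the shift along the world's x, y, z in m, then the turn about the world's z in rad. A call has 1 to 8 rows; each row is the pose to reach, as a shift and turn from the pose commanded when the call began; what a row does not reach only later rows make up. A row lasts 1/8 s, in which the tool goes at most 62.5 mm and 10.7 degrees, less where a joint would pass 70% of its speed; a pose out of reach is approached as far as the arm can. A call with a gripper value outside its range is refused whole. The fingers move at their own pace and stop on an object; "grip_force" is the grip in N (left out, the last holds). Time passes only in rows, so rows that repeat a pose let the fingers close. It gives the time, the measured TCP pose, the force and the opening at its end, in the units of the state.
- manip.sense(): the state, without advancing time (a new reading comes with each control period).
- manip.snapshot(name): name is "side" or "top" or "wrist"; returns the picture (480x640x3 uint8, red, green, blue); there is no depth.
- manip.camera_params(name): a dict with "fx", "fy", "cx", "cy" (pixels), "T" (4x4, takes a point from camera to world coordinates); the wrist camera has in their place "tool_from_camera" (4x4, takes a point from camera to tool coordinates, whose origin is the TCP and whose axes are the tool frame's). Camera axes: x right, y down, z forward; pixel columns grow to the right and rows downward; lengths in m; the calibration is good to about 2 mm. A picture is of the moment at which its call begins: read the wrist's pose just before it. camera_params takes no time and is no camera call.
- manip.sign_off(): hands the job in, once; it reports no verdict.
The state is a dict: "t": time; "q": joint angles; "qd": joint speeds; "tau": joint torques, N m; "tcp_pos": TCP position; "tool_rot": TCP orientation; "force": force on the tool from outside, world axes, zero at the start; "ft_torque": the same for the moment, N m; "finger_gap": opening from 0.0 (shut) to 1.0 (fully open).
Only numpy, scipy, OpenCV 4.12 (cv2) and the standard library are available. Lean on these libraries where they do the work, as an engineer would, in place of code of your own. Each camera call takes 0.05 s, during which the arm holds its last target.

## Working session

There is one attempt and no reset: what is moved stays moved. The work goes in short steps, Python scripts to look and compute and a tool call to move; the robot and the scene stay as the last step left them, time stands still between calls to the robot, and variables do not carry over. Pictures are saved under pics/ and viewed, and the job is handed in when it is done.

Besides the shell and the picture viewer there is one more tool, called after "Call:" as name([rows], argument=value, ...), one row to a line, values as JSON. send_rows: Moves the arm, as the interface text tells. Its arguments: {"type":"object","properties":{"steps":{"type":"array","items":{"type":"array","items":{"type":"array","items":{"type":"number"}}}},"grip_force":{"type":"number"}},"required":["steps"]}

```bash
mkdir -p pics; ls; python3 - <<'E'
from station import manip
import cv2
print(manip.sense())
for n in("top","side","wrist"):
    im=manip.snapshot(n); cv2.imwrite(f"pics/{n}0.png",im[:,:,::-1])
    print(n,manip.camera_params(n))
print(manip.grasp_offset)
E
```

```text
pics
{'t': 0.0, 'q': array([ 1.02451632e+00,  5.28426533e-01,  1.43392051e+00, -4.50757558e-05,
        1.18139363e+00, -1.78477507e-01]), 'qd': array([ 0.00260847,  0.00147578, -0.00013172,  0.00038767,  0.00141869,
       -0.00025364]), 'tau': array([ 4.00416257e-04, -4.42348838e+01, -1.78024238e+01, -2.22877152e-04,
        8.55603372e-03,  1.95815119e-05]), 'tcp_pos': array([0.22431716, 0.58258175, 0.23035218]), 'tool_rot': array([-0.40046565,  0.58368478,  0.39981524,  0.58231188]), 'force': array([ 0.40415999, -0.21419447, -0.7341972 ]), 'ft_torque': array([-0.00134133, -0.0203112 , -0.00898631]), 'finger_gap': 0.9994590308777849}
top {'fx': 463.56684933499963, 'fy': 463.56684933499963, 'cx': 323.4431183294007, 'cy': 240.91899419565127, 'T': array([[-0.01156107, -0.99603007,  0.08826348,  0.42396981],
       [-0.99992238,  0.01192577,  0.00360572,  0.05950629],
       [-0.00464401, -0.08821495, -0.99609064,  1.31822315],
       [ 0.        ,  0.        ,  0.        ,  1.        ]])}
side {'fx': 448.28811297257363, 'fy': 448.28811297257363, 'cx': 322.4184433843626, 'cy': 242.8636260287886, 'T': array([[ 0.87481965, -0.36807693,  0.31497611,  0.27000075],
       [-0.48438749, -0.65425306,  0.58079402, -0.46393087],
       [-0.00770279, -0.66066051, -0.7506453 ,  0.74196216],
       [ 0.        ,  0.        ,  0.        ,  1.        ]])}
wrist {'fx': 378.8508358100118, 'fy': 378.8508358100118, 'cx': 318.7618697727924, 'cy': 239.79856575122795, 'tool_from_camera': array([[-2.76979224e-04, -2.86637175e-01,  9.58039171e-01,
        -1.43371582e-01],
       [-4.50046985e-04, -9.58039075e-01, -2.86637277e-01,
         7.30109476e-02],
       [ 9.99999860e-01, -5.10555211e-04,  1.36356723e-04,
        -9.21824324e-05],
       [ 0.00000000e+00,  0.00000000e+00,  0.00000000e+00,
         1.00000000e+00]])}
0.0187
```

View pics/top0.png

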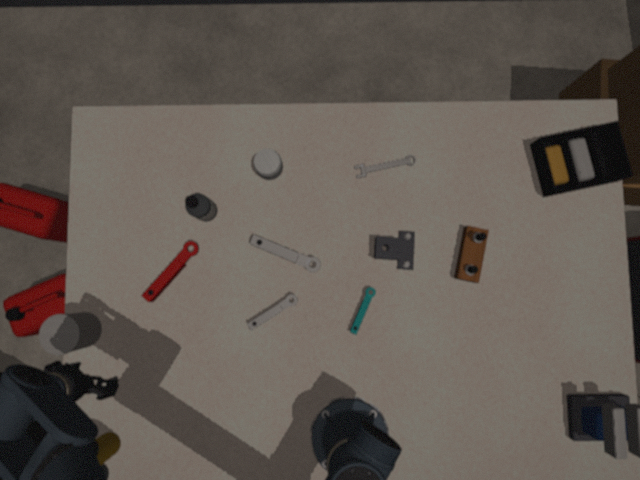

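View pics/side0.png

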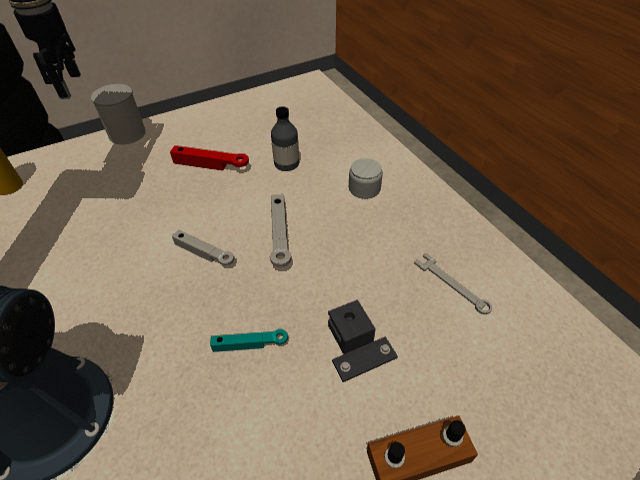

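View pics/wrist0.png

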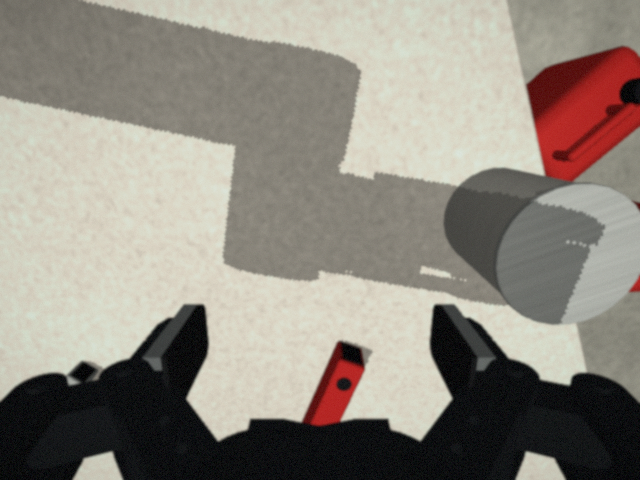

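The top view shows the grey tongue, with its tube end at about (253,240) and its eye at (313,264). The clevis hole is at about (387,247) with the mouth facing image left, and the pins are at (472,269) and (480,237). I'll zoom in to measure these.

```bash
cat > h.py <<'E'
import numpy as np, cv2
from station import manip
def ray(c,u,v,z,T=None):
    p=manip.camera_params(c)
    if T is None: T=p["T"]
    d=T[:3,:3]@np.array([(u-p["cx"])/p["fx"],(v-p["cy"])/p["fy"],1]); o=T[:3,3]
    return o+d*(z-o[2])/d[2]
def proj(c,P,T=None):
    p=manip.camera_params(c)
    if T is None: T=p["T"]
    q=np.linalg.inv(T)@np.append(P,1); return np.array([p["fx"]*q[0]/q[2]+p["cx"],p["fy"]*q[1]/q[2]+p["cy"]])
def wristT(s):
    from scipy.spatial.transform import Rotation as R
    T=np.eye(4);T[:3,:3]=R.from_quat(s["tool_rot"]).as_matrix();T[:3,3]=s["tcp_pos"]
    return T@manip.camera_params("wrist")["tool_from_camera"]
E
python3 - <<'E'
import cv2,numpy as np
t=cv2.imread("pics/top0.png"); s=cv2.imread("pics/side0.png")
def c(im,x,y,w,h,k): return cv2.resize(im[y:y+h,x:x+w],None,fx=k,fy=k,interpolation=cv2.INTER_CUBIC)
cv2.imwrite("pics/a.png",c(t,240,225,100,60,8))
cv2.imwrite("pics/b.png",c(t,365,215,130,75,6))
cv2.imwrite("pics/c.png",c(s,320,280,160,120,5))
cv2.imwrite("pics/d.png",c(s,360,400,130,80,6))
cv2.imwrite("pics/e.png",c(s,255,185,60,95,6))
E
```

```text
(no output)
```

View pics/a.png

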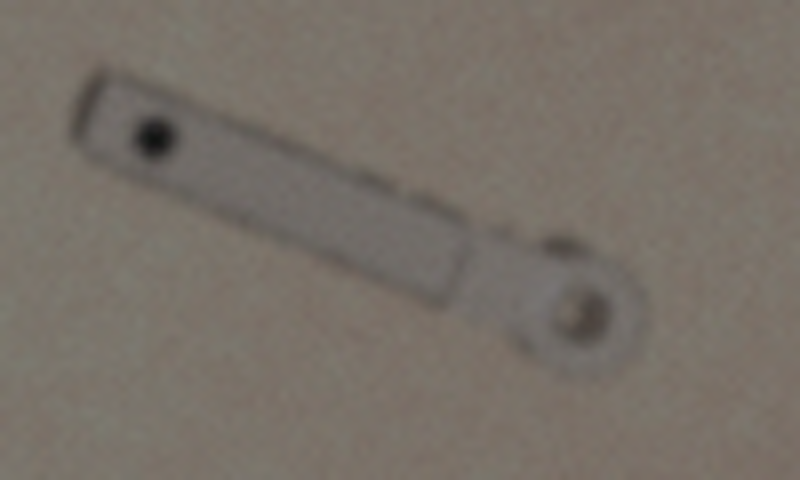

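View pics/b.png

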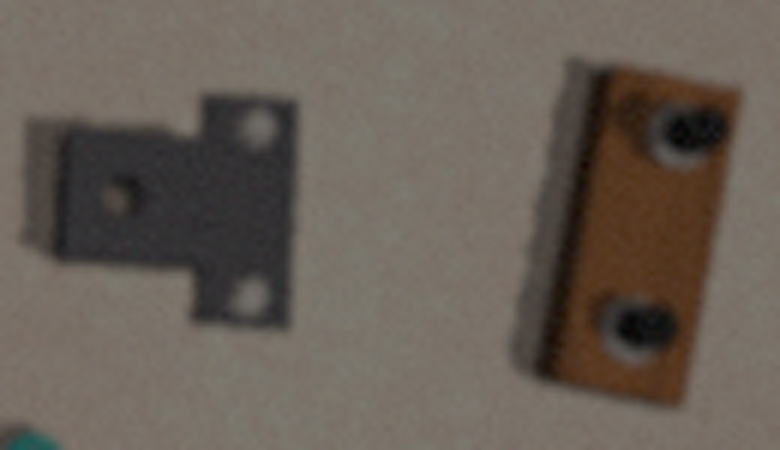

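View pics/c.png

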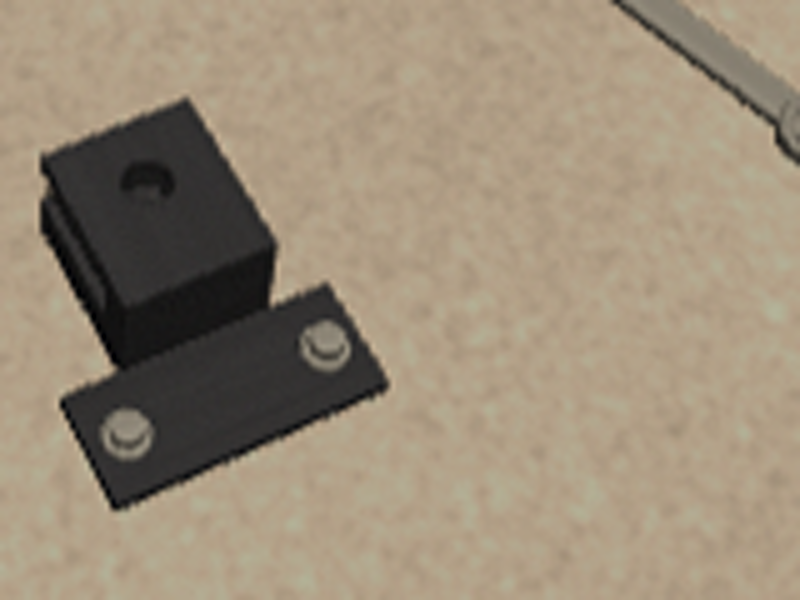

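View pics/d.png

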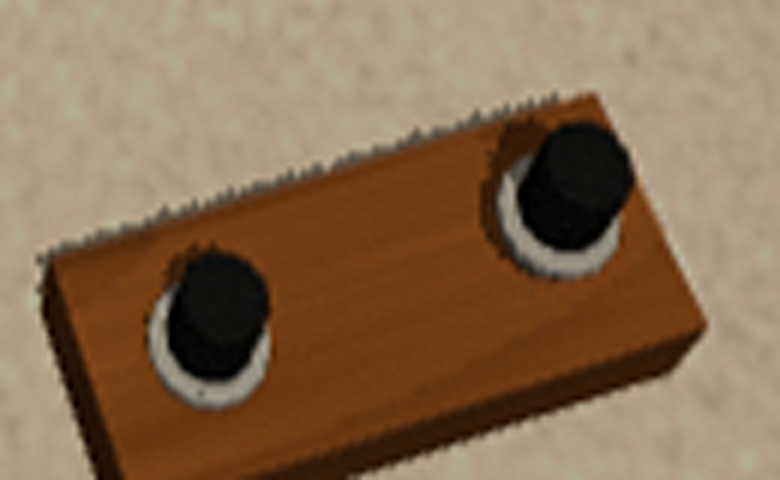

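View pics/e.png

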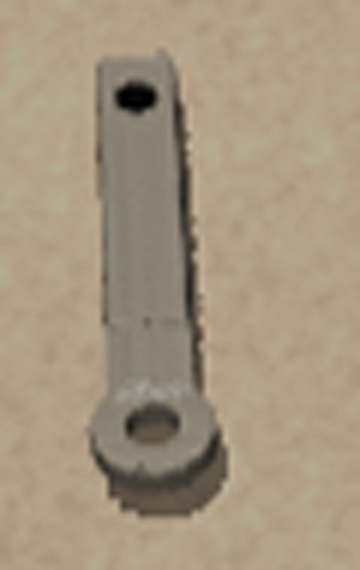

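```bash
python3 - <<'E'
from h import *
from scipy.optimize import least_squares
np.set_printoptions(precision=4,suppress=True)
def un(x,y,ox,oy,k): return ((x+.5)/k-.5+ox,(y+.5)/k-.5+oy)
A=lambda x,y:un(x,y,240,225,8)
B=lambda x,y:un(x,y,365,215,6)
C=lambda x,y:un(x,y,320,280,5)
D=lambda x,y:un(x,y,360,400,6)
E=lambda x,y:un(x,y,255,185,6)
def L(n,t,s,z):
    print(n, ray("top",*t,z) if t else None, ray("side",*s,z) if s else None)
    if t and s:
        r=least_squares(lambda P:np.r_[proj("top",P)-t,proj("side",P)-s],[.5,0,.05]); print("   tri",r.x,np.abs(r.fun).max())
L("tail hole",A(154,138),E(136,97),.04)
L("eye",A(582,310),E(154,424),.038)
L("clevis",B(124,195),C(148,181),.052)
L("cl mouth -x",B(62,262),C(42,157),.052)
L("cl mouth +x",B(68,132),C(188,98),.052)
L("foot a",B(298,100),C(389,385),.017)
L("foot b",B(288,328),C(117,509),.017)
L("bolt1",B(258,130),C(325,345),.02)
L("bolt2",B(250,297),C(127,435),.02)
L("block far left",B(610,68),D(597,93),.04)
L("block far right",B(742,92),D(706,325),.04)
L("block near left",B(552,378),D(50,262),.04)
L("block near right",B(682,405),None,.04)
L("far pin grip top",B(705,127),D(592,163),.095)
L("near pin grip top",B(656,326),D(229,293),.079)
L("far collar",B(680,135),D(558,215),.061)
L("near collar",B(632,330),D(210,340),.045)
L("wrench1",(411,160),(485,307),.0)
L("tin",(267,163),None,.065); L("bottle",(192,202),None,.16)
E
```

```text
tail hole [0.5369 0.2431 0.04  ] [0.5368 0.2414 0.04  ]
   tri [0.5373 0.2433 0.0381] 0.09815563763913815
eye [0.4757 0.0956 0.038 ] [0.4739 0.0935 0.038 ]
   tri [0.4752 0.0959 0.0348] 0.23634103840652188
clevis [ 0.5172 -0.1049  0.052 ] [ 0.517 -0.106  0.052]
   tri [ 0.5175 -0.1052  0.0504] 0.05820114825252176
cl mouth -x [ 0.487 -0.076  0.052] [ 0.4888 -0.0786  0.052 ]
   tri [ 0.4888 -0.0769  0.0495] 0.6388746961102925
cl mouth +x [ 0.5464 -0.08    0.052 ] [ 0.5484 -0.0827  0.052 ]
   tri [ 0.5484 -0.0811  0.0497] 0.6689104911322943
foot a [ 0.5636 -0.1922  0.017 ] [ 0.5601 -0.2008  0.017 ]
   tri [ 0.5657 -0.1954  0.0023] 0.19366485821984725
foot b [ 0.4566 -0.1845  0.017 ] [ 0.4532 -0.1935  0.017 ]
   tri [ 0.4572 -0.1875  0.0011] 0.04870913379721742
bolt1 [ 0.5494 -0.1725  0.02  ] [ 0.548  -0.1781  0.02  ]
   tri [ 0.5511 -0.1745  0.0112] 0.3021633789420548
bolt2 [ 0.4712 -0.1666  0.02  ] [ 0.4691 -0.1732  0.02  ]
   tri [ 0.472  -0.1687  0.0089] 0.1498335126698862
block far left [ 0.5742 -0.3322  0.04  ] [ 0.577  -0.3372  0.04  ]
   tri [ 0.578  -0.3358  0.035 ] 1.1541331035
[... 251 characters left out ...]
lock near right [ 0.4188 -0.3591  0.04  ] None
far pin grip top [ 0.5411 -0.3562  0.095 ] [ 0.5411 -0.3593  0.095 ]
   tri [ 0.5426 -0.3584  0.0906] 0.416295206559397
near pin grip top [ 0.4541 -0.3362  0.079 ] [ 0.4543 -0.3386  0.079 ]
   tri [ 0.455  -0.3378  0.0753] 0.3326852952354784
far collar [ 0.5408 -0.3563  0.061 ] [ 0.5399 -0.3594  0.061 ]
   tri [ 0.5419 -0.3585  0.0555] 0.21394328639209448
near collar [ 0.4532 -0.336   0.045 ] [ 0.4534 -0.3388  0.045 ]
   tri [ 0.4543 -0.3379  0.0405] 0.35945093965170827
wrench1 [ 0.7731 -0.1921  0.    ] [ 0.7771 -0.1914  0.    ]
   tri [ 0.7736 -0.1925  0.0039] 0.5475468305537277
tin [0.7525 0.2171 0.065 ] None
bottle [0.6294 0.3951 0.16  ] None
```

The far pin triangulates about 15 mm taller than the near one, so it's the long pin. The distances and sizes also agree with those given. Next I'll work out the move to the tongue.

```bash
cat >> h.py <<'E'
def st():
    from scipy.spatial.transform import Rotation as R
    s=manip.sense(); M=R.from_quat(s["tool_rot"]).as_matrix()
    return s,M
def show(s,M):
    np.set_printoptions(precision=4,suppress=True)
    print("t",round(s["t"],2),"tcp",s["tcp_pos"],"x",M[:,0],"jawyaw",np.degrees(np.arctan2(M[1,2],M[0,2])),"F",s["force"],"gap",s["finger_gap"],"q6",s["q"][5])
E
python3 - <<'E'
from h import *
s,M=st(); show(s,M)
T=wristT(s)
for n,u in dict(te=(369,292),te2=(354,330),sg=(291,297),sg2=(250,326)).items(): print(n,ray("top",*u,.03))
e=np.array([.4752,.0950]);t=np.array([.537,.2425]);d=(e-t)/np.linalg.norm(e-t)
print(np.linalg.norm(e-t),np.degrees(np.arctan2(d[1],d[0])),e-d*.085, e-d*.085-s["tcp_pos"][:2])
E
```

```text
t 0.15 tcp [0.2244 0.5827 0.2306] x [-0.0009 -0.0014 -1.    ] jawyaw 68.9300800132165 F [ 0.123   0.2488 -0.0681] gap 0.9975560201019604 q6 -0.1785490545207969
te [ 0.395 -0.06   0.03 ]
te2 [ 0.2919 -0.0168  0.03  ]
sg [0.3837 0.1555 0.03  ]
sg2 [0.3059 0.2686 0.03  ]
0.15992338790808552 -112.73285792132789 [0.508  0.1734] [ 0.2836 -0.4093]
```

Call:
send_rows([
  [[0.3,0.036,-0.051,0,-0.18],[0.3,0.072,-0.102,0,-0.36],[0.3,0.107,-0.154,0,-0.54],[0.3,0.142,-0.205,0,-0.72],[0.3,0.178,-0.256,0,-0.9],[0.3,0.213,-0.307,0,-1.08],[0.3,0.248,-0.358,0,-1.26],[0.3,0.2836,-0.4093,0,-1.44]],
])

```text
t: 1.15
tcp_pos: [0.5091, 0.1721, 0.2312]
tool_rot: [0.086, 0.702, -0.086, 0.702]
force: [0.6, 0.8, 0.4]
finger_gap: 0.702
```

Call:
send_rows([
  [[0.3,0,0,0,-0.16],[0.3,0,0,0,-0.16]],
])

```text
t: 1.4
tcp_pos: [0.5083, 0.173, 0.231]
tool_rot: [0.139, 0.694, -0.14, 0.693]
force: [0.1, -0.1, -0.6]
finger_gap: 0.7
```

```bash
python3 - <<'E'
from h import *
s,M=st(); show(s,M); T=wristT(s); np.save("T1.npy",T)
im=manip.snapshot("wrist"); cv2.imwrite("pics/w1.png",im[:,:,::-1])
print(proj("wrist",[.4752,.095,.038],T),proj("wrist",[.5172,-.1055,.052],T),proj("wrist",[.537,.2425,.04],T))
E
```

```text
t 1.4 tcp [0.5083 0.173  0.231 ] x [-0.001  0.    -1.   ] jawyaw -22.74746907973325 F [ 0.1059 -0.1407 -0.6407] gap 0.70025523321898 q6 0.5167113478714228
[318.5329 296.4142] [428.2327 447.618 ] [318.3677 123.8282]
```

View pics/w1.png

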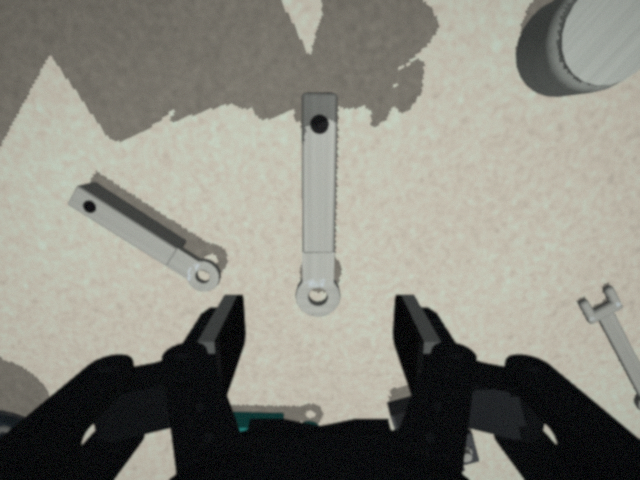

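The wrist view agrees with the measurements: eye at (318,294), tail hole at (319,124), and the tube centred between the fingers. I'll descend and grip.

Call:
send_rows([
  [[0.3,0,0,-0.06,0],[0.3,0,0,-0.12,0],[0.3,0,0,-0.17,0],[0.3,0,0,-0.205,0],[0.3,0,0,-0.219,0],[0.3,0,0,-0.219,0],[0.7,0,0,-0.219,0],[0.7,0,0,-0.219,0]],
], grip_force=60)

```text
t: 2.45
tcp_pos: [0.5092, 0.1742, 0.0141]
tool_rot: [0.14, 0.692, -0.139, 0.694]
force: [-0.9, 0.7, 1.1]
finger_gap: 0.338
```

Call:
send_rows([
  [[0.9,0,0,0,0],[0.9,0,0,0,0],[0.9,0,0,0,0],[0.9,0,0,0.005,0],[0.9,0,0,0.01,0],[0.9,0,0,0.01,0]],
])

```text
t: 3.2
tcp_pos: [0.5083, 0.1738, 0.0225]
tool_rot: [0.139, 0.693, -0.139, 0.693]
force: [0.2, 0.9, -5.2]
finger_gap: 0.341
```

```bash
python3 - <<'E'
from h import *
s,M=st(); show(s,M); T=wristT(s)
for n in("wrist","side"):
  im=manip.snapshot(n); cv2.imwrite(f"pics/{n}2.png",im[:,:,::-1])
E
```

```text
t 3.2 tcp [0.5083 0.1738 0.0225] x [ 0.0003  0.     -1.    ] jawyaw -22.74659927186284 F [ 0.1558  0.939  -5.1648] gap 0.341336044407507 q6 0.5184343272136415
```

View pics/wrist2.png

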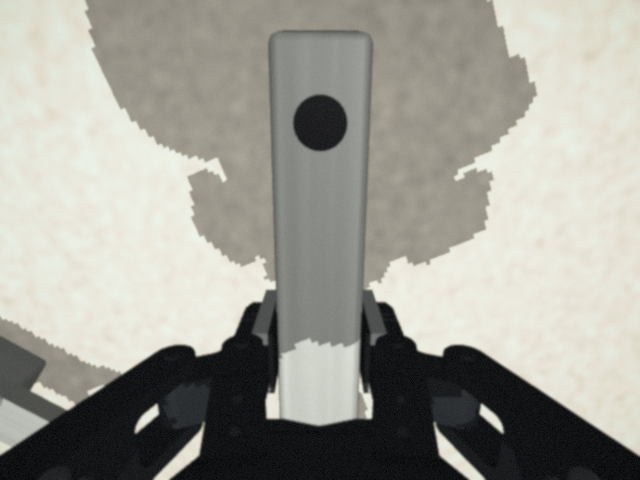

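View pics/side2.png

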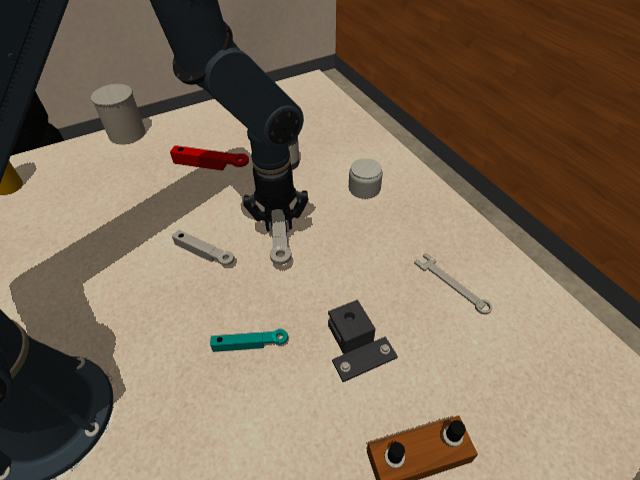

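```bash
python3 - <<'E'
from h import *
s,M=st(); show(s,M); T=wristT(s); T1=np.load("T1.npy")
print("w1 eye",ray("wrist",318,294.5,.038,T1)," tail",ray("wrist",319.3,123.5,.04,T1))
t=ray("wrist",320,123,.0505,T); y=M[:,1]; print("tool y",y,"tail rel",M.T@(t-s["tcp_pos"]))
E
python3 - <<'E'
import cv2
t=cv2.imread("pics/w1.png")[260:330,280:360]
cv2.imwrite("pics/w1z.png",cv2.resize(t,None,fx=8,fy=8,interpolation=cv2.INTER_CUBIC))
E
```

```text
t 3.3 tcp [0.5082 0.1738 0.0222] x [-0.0003 -0.0001 -1.    ] jawyaw -22.74894508263847 F [-0.0099  1.4105 -6.3759] gap 0.338261630722414 q6 0.5185032125705583
w1 eye [0.4755 0.0971 0.038 ]  tail [0.5378 0.2424 0.04  ]
tool y [ 0.3867  0.9222 -0.0002] tail rel [-0.0283  0.0736  0.0001]
```

View pics/w1z.png

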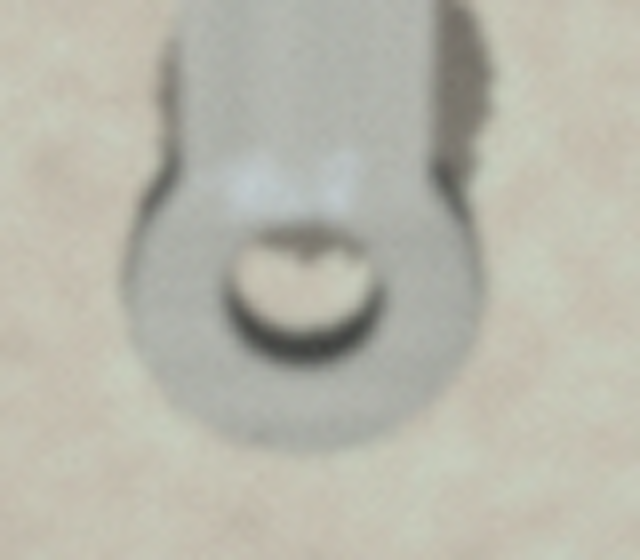

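Call:
send_rows([
  [[0.9,0.005,-0.03,0,0.08],[0.9,0.01,-0.065,0,0.16],[0.9,0.015,-0.1,0,0.25],[0.9,0.02,-0.124,0,0.327],[0.9,0.02,-0.124,0,0.327],[0.9,0.02,-0.124,0,0.327]],
])

```text
t: 4.05
tcp_pos: [0.5276, 0.0502, 0.022]
tool_rot: [0.025, 0.707, -0.025, 0.706]
force: [-0.0, 0.7, -6.8]
finger_gap: 0.336
```

```bash
python3 - <<'E'
from h import *
s,M=st(); show(s,M)
k=dict(top=(360,215,70,60),side=(250,200,140,140))
for n in("top","side"):
  im=manip.snapshot(n)[:,:,::-1]; x,y,w,h=k[n]; f=8 if n=="top" else 4
  cv2.imwrite(f"pics/{n}3.png",cv2.resize(im[y:y+h,x:x+w] if n=="side" else im[210:285,320:420],None,fx=f,fy=f,interpolation=cv2.INTER_CUBIC))
e=s["tcp_pos"]-.0855*M[:,1]; print("eye est",e, proj("top",[e[0],e[1],.0485]),proj("side",[e[0],e[1],.0485]))
E
```

```text
t 4.05 tcp [0.5276 0.0502 0.022 ] x [-0.0015  0.0004 -1.    ] jawyaw -4.065299614778835 F [-0.0295  0.7129 -6.7848] gap 0.33576070461449076 q6 -0.045592862885445486
eye est [ 0.5215 -0.035   0.022 ] [359.6052 245.909 ] [331.7336 287.7287]
```

View pics/top3.png

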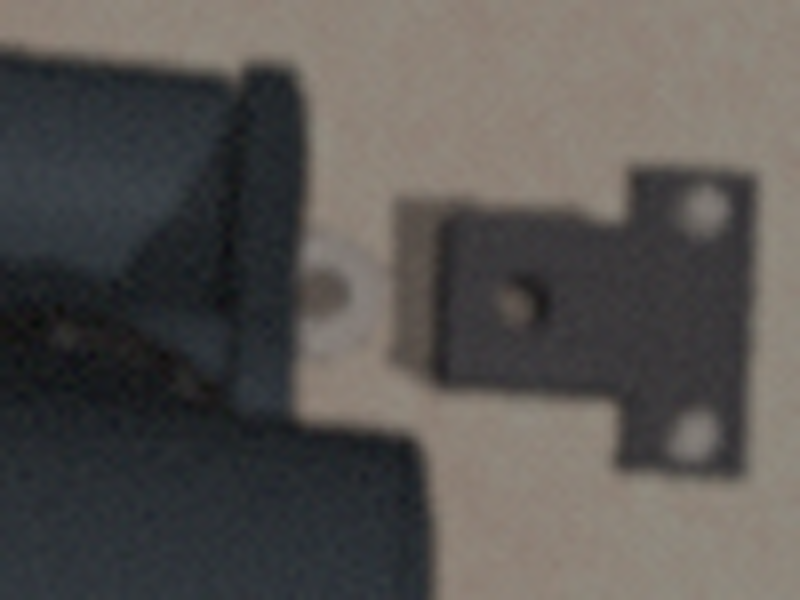

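View pics/side3.png

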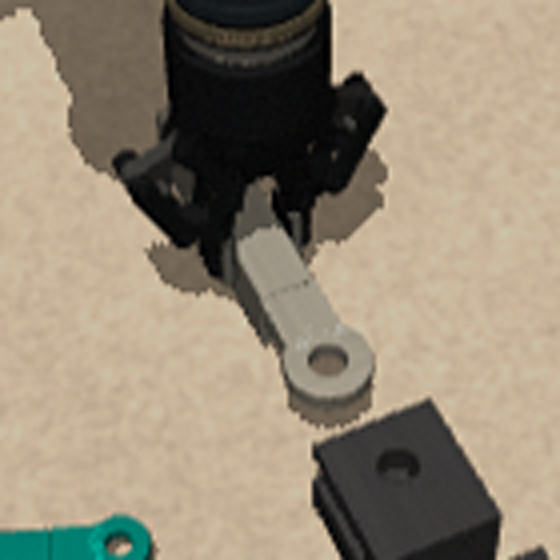

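```bash
python3 - <<'E'
from h import *
s,M=st(); show(s,M)
for z in (.046,.048): print(ray("top",(326.5)/8-.5+320,(292.5)/8-.5+210,z),ray("side",328.5/4-.5+250,359.5/4-.5+200,z), ray("side",398/4-.5+250,465/4-.5+200,.052))
E
```

```text
t 4.15 tcp [0.5276 0.0508 0.0221] x [-0.0012  0.0003 -1.    ] jawyaw -3.975260125503399 F [-0.245   0.8191 -6.053 ] gap 0.3415990377721705 q6 -0.04595212918972479
[ 0.5213 -0.0372  0.046 ] [ 0.5204 -0.0367  0.046 ] [ 0.5167 -0.1057  0.052 ]
[ 0.5211 -0.037   0.048 ] [ 0.5196 -0.0379  0.048 ] [ 0.5167 -0.1057  0.052 ]
```

Call:
send_rows([
  [[0.9,0,0,-0.005,0],[0.9,0,0,-0.009,0],[0.9,-0.001,-0.015,-0.009,0],[0.9,-0.002,-0.03,-0.009,0],[0.9,-0.003,-0.045,-0.009,0],[0.9,-0.0035,-0.058,-0.009,0],[0.9,-0.004,-0.068,-0.009,0],[0.9,-0.004,-0.068,-0.009,0]],
])

```text
t: 5.15
tcp_pos: [0.5247, -0.019, 0.0141]
tool_rot: [0.025, 0.706, -0.025, 0.707]
force: [-1.8, -2.0, 5.5]
finger_gap: 0.34
```

```bash
python3 - <<'E'
from h import *
s,M=st(); show(s,M)
im=manip.snapshot("side")[:,:,::-1];cv2.imwrite("pics/side4.png",cv2.resize(im[230:350,280:420],None,fx=5,fy=5,interpolation=cv2.INTER_CUBIC))
im=manip.snapshot("top")[:,:,::-1];cv2.imwrite("pics/top4.png",cv2.resize(im[220:280,360:430],None,fx=8,fy=8,interpolation=cv2.INTER_CUBIC))
E
```

```text
t 5.15 tcp [ 0.5247 -0.019   0.0141] x [ 0.0011 -0.0008 -1.    ] jawyaw -4.0444684164408375 F [-1.8211 -2.0434  5.5371] gap 0.34035813224398465 q6 -0.1774450020804065
```

View pics/side4.png

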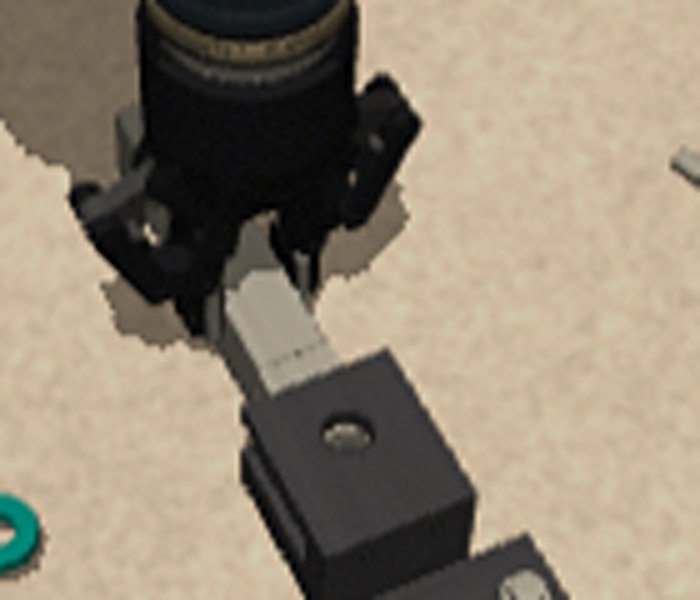

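View pics/top4.png

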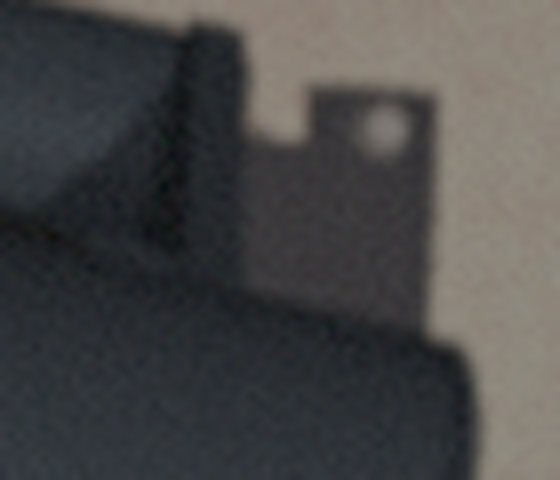

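The eye is in the gap, and bright metal shows through the upper-jaw hole. I'll release, go up, and look straight down the hole with the wrist camera.

Call:
send_rows([
  [[0.3,0,0,0,0],[0.3,0,0,0,0],[0.3,0,0,0,0],[0.3,0,0,0.03,0],[0.3,0,0,0.08,0],[0.3,-0.003,-0.05,0.12,0],[0.3,-0.007,-0.11,0.12,0],[0.3,-0.011,-0.16,0.12,0]],
])

```text
t: 6.25
tcp_pos: [0.5137, -0.1802, 0.1343]
tool_rot: [0.024, 0.706, -0.025, 0.707]
force: [0.2, 0.7, 0.2]
finger_gap: 0.698
```

Call:
send_rows([
  [[0.3,0,0,0,0]],
])

```text
t: 6.38
tcp_pos: [0.5137, -0.182, 0.1336]
tool_rot: [0.026, 0.706, -0.027, 0.707]
force: [0.2, 0.0, 0.4]
finger_gap: 0.7
```

```bash
python3 - <<'E'
from h import *
s,M=st(); show(s,M);T=wristT(s);np.save("T5.npy",T)
im=manip.snapshot("wrist")[:,:,::-1];cv2.imwrite("pics/w5.png",im)
h=[.517,-.1055]
p=proj("wrist",h+[.052],T);print(p,proj("wrist",h+[.038],T),T[:3,3])
x,y=int(p[0])-50,max(0,int(p[1])-45)
cv2.imwrite("pics/w5z.png",cv2.resize(im[y:y+75,x:x+100],None,fx=8,fy=8,interpolation=cv2.INTER_CUBIC));print(x,y)
E
```

```text
t 6.38 tcp [ 0.5137 -0.182   0.1336] x [ 0.002  -0.0019 -1.    ] jawyaw -4.29154598154101 F [0.2214 0.0337 0.3987] gap 0.7001195519571136 q6 -0.4698266787596381
[314.2935 119.5292] [314.4657 119.9312] [ 0.5184 -0.1093  0.2768]
264 74
```

View pics/w5.png

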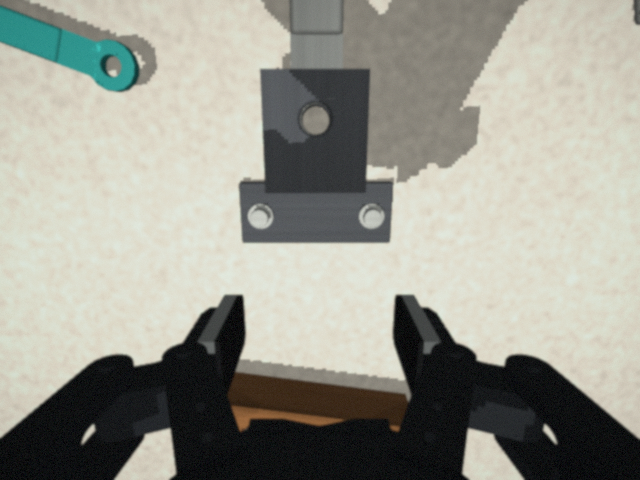

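View pics/w5z.png

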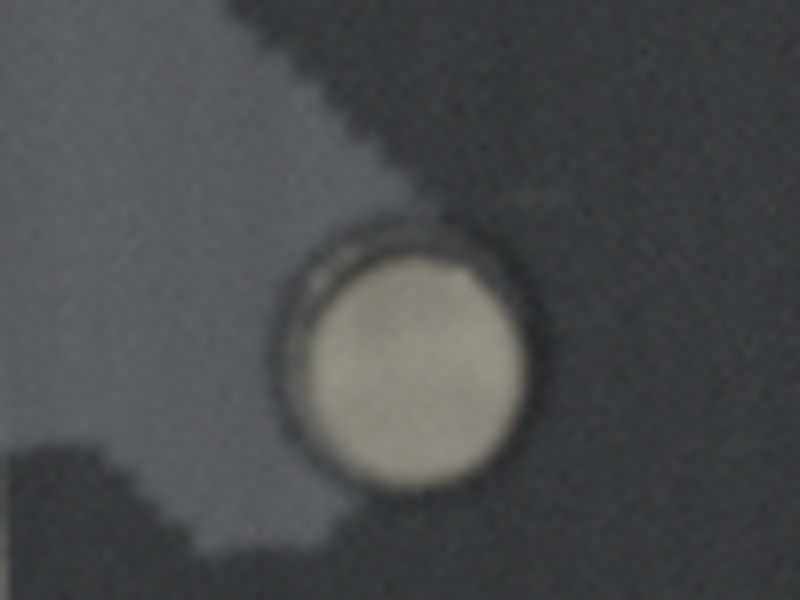

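The wrist view shows bare bench straight through the upper jaw, eye and lower jaw at about (315.5,119), so the eye is lined up to about 1 mm. Next is the pin.

```bash
python3 - <<'E'
from h import *
s,M=st(); show(s,M);T=np.load("T5.npy")
print(ray("wrist",264+411.5/8-.5,74+357.5/8-.5,.052,T))
p=np.array([.5415,-.358]);print(p-s["tcp_pos"][:2], s["tcp_pos"])
im=manip.snapshot("top")[:,:,::-1];cv2.imwrite("pics/top5.png",cv2.resize(im[210:290,360:500],None,fx=5,fy=5,interpolation=cv2.INTER_CUBIC))
E
```

```text
t 6.42 tcp [ 0.513  -0.1796  0.1332] x [ 0.0001  0.0001 -1.    ] jawyaw -4.20130918003135 F [-0.0039  0.4352  0.2997] gap 0.7000910173808096 q6 -0.4692806881032959
[ 0.5174 -0.1048  0.052 ]
[ 0.0285 -0.1784] [ 0.513  -0.1796  0.1332]
```

Call:
send_rows([
  [[0.3,0.006,-0.05,0.04,0],[0.3,0.012,-0.105,0.067,0],[0.3,0.018,-0.16,0.067,0],[0.3,0.023,-0.205,0.067,0],[0.3,0.025,-0.225,0.067,0],[0.3,0.025,-0.225,0.067,0],[0.3,0.025,-0.225,0.067,0]],
])

```text
t: 7.35
tcp_pos: [0.5382, -0.4003, 0.1998]
tool_rot: [0.025, 0.707, -0.023, 0.706]
force: [-0.6, 0.5, 0.0]
finger_gap: 0.697
```

```bash
python3 - <<'E'
from h import *
s,M=st(); show(s,M);T=wristT(s);np.save("T6.npy",T)
im=manip.snapshot("wrist")[:,:,::-1];cv2.imwrite("pics/w6.png",im)
p=proj("wrist",[.5412,-.357,.095],T);print(p)
x,y=int(p[0])-50,max(0,int(p[1])-38)
cv2.imwrite("pics/w6z.png",cv2.resize(im[y:y+75,x:x+100],None,fx=8,fy=8,interpolation=cv2.INTER_CUBIC));print(x,y)
E
```

```text
t 7.35 tcp [ 0.5382 -0.4003  0.1998] x [-0.0016  0.0025 -1.    ] jawyaw -3.904375736915898 F [-0.5928  0.546   0.0457] gap 0.6966824086145765 q6 -0.7381772247150677
[319.2913 174.2536]
269 136
```

View pics/w6.png

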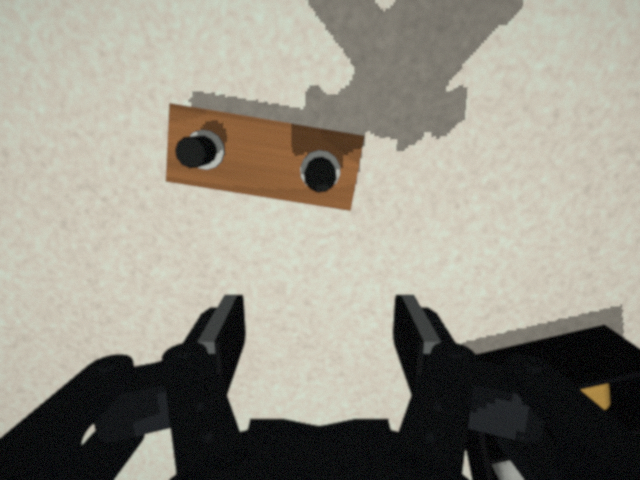

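View pics/w6z.png

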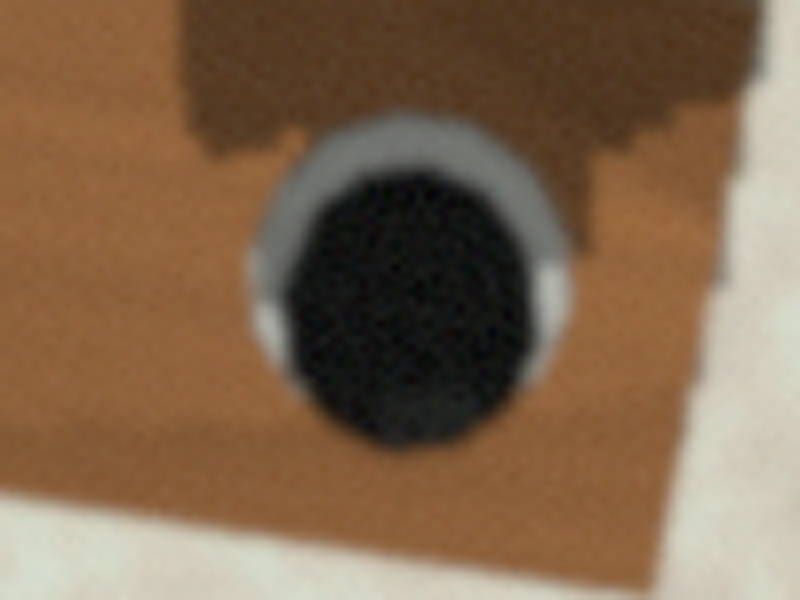

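```bash
python3 - <<'E'
from h import *
s,M=st(); show(s,M);T=np.load("T6.npy");T2=wristT(s)
for t in (T,T2):print(ray("wrist",319.8,176.2,.095,t),ray("wrist",319.9,169.7,.061,t))
E
```

```text
t 7.4 tcp [ 0.5383 -0.4004  0.2   ] x [-0.0013  0.0021 -1.    ] jawyaw -3.895081970811505 F [ 1.1296  0.5074 -0.1799] gap 0.699558762448707 q6 -0.7382322533402604
[ 0.5414 -0.3583  0.095 ] [ 0.5417 -0.3576  0.061 ]
[ 0.5416 -0.3584  0.095 ] [ 0.5418 -0.3578  0.061 ]
```

Call:
send_rows([
  [[0.4,0.003,0.03,-0.02,0],[0.4,0.003,0.0427,-0.04,0],[0.4,0.003,0.0427,-0.06,0],[0.4,0.003,0.0427,-0.09,0],[0.4,0.003,0.0427,-0.115,0],[0.4,0.003,0.0427,-0.132,0],[0.4,0.003,0.0427,-0.132,0],[0.4,0.003,0.0427,-0.132,0]],
])

```text
t: 8.4
tcp_pos: [0.5419, -0.3606, 0.0693]
tool_rot: [0.024, 0.706, -0.025, 0.707]
force: [0.6, -0.6, 0.2]
finger_gap: 0.597
```

Call:
send_rows([
  [[0.95,0,0,0,0],[0.95,0,0,0,0],[0.95,0,0,0,0],[0.95,0,0,0,0],[0.95,0,0,0,0]],
], grip_force=60)

```text
t: 9.02
tcp_pos: [0.5418, -0.361, 0.0695]
tool_rot: [0.024, 0.706, -0.025, 0.707]
force: [0.8, -0.0, 5.4]
finger_gap: 0.235
```

```bash
python3 - <<'E'
from h import *
s,M=st(); show(s,M)
im=manip.snapshot("wrist")[:,:,::-1];cv2.imwrite("pics/w7.png",im)
E
```

```text
t 9.03 tcp [ 0.5418 -0.361   0.0695] x [ 0.0013 -0.0014 -1.    ] jawyaw -4.0116215278985266 F [ 0.7858 -0.0015  5.3797] gap 0.23455916531165263 q6 -0.6889502276715043
```

View pics/w7.png

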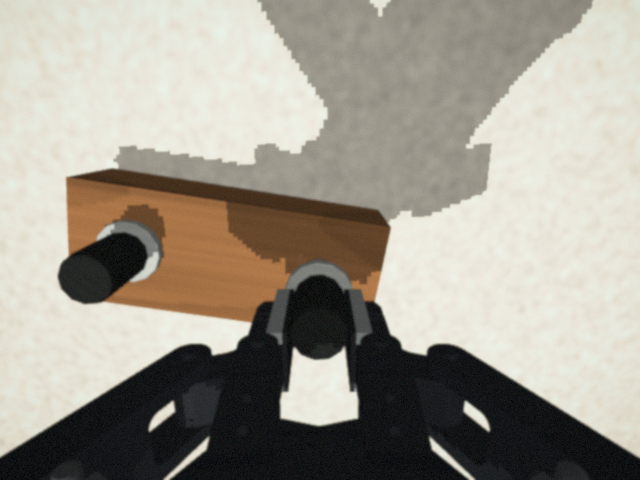

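Call:
send_rows([
  [[0.95,0,0,0.02,0],[0.95,0,0,0.045,0],[0.95,0,0,0.07,0],[0.95,0,0,0.07,0],[0.95,0,0,0.07,0]],
])

```text
t: 9.7
tcp_pos: [0.5407, -0.3598, 0.1378]
tool_rot: [0.025, 0.707, -0.024, 0.706]
force: [-0.1, -0.2, -1.1]
finger_gap: 0.233
```

```bash
python3 - <<'E'
from h import *
s,M=st(); show(s,M);T=wristT(s);np.save("T8.npy",T)
im=manip.snapshot("wrist")[:,:,::-1];cv2.imwrite("pics/w8.png",im)
cv2.imwrite("pics/w8z.png",cv2.resize(im[240:380,240:400],None,fx=5,fy=5,interpolation=cv2.INTER_CUBIC))
im=manip.snapshot("side")[:,:,::-1];cv2.imwrite("pics/s8.png",im)
cv2.imwrite("pics/s8z.png",cv2.resize(im[320:480,340:540],None,fx=4,fy=4,interpolation=cv2.INTER_CUBIC))
E
```

```text
t 9.7 tcp [ 0.5407 -0.3598  0.1378] x [-0.0012  0.0011 -1.    ] jawyaw -4.012975180162125 F [-0.1311 -0.2114 -1.0674] gap 0.2326003553829651 q6 -0.6889348863499664
```

View pics/w8z.png

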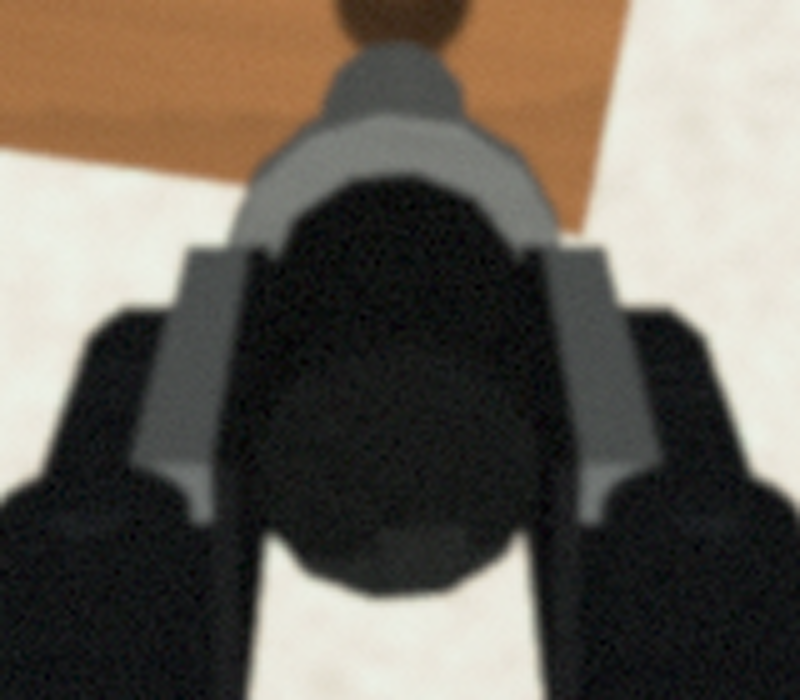

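View pics/s8z.png

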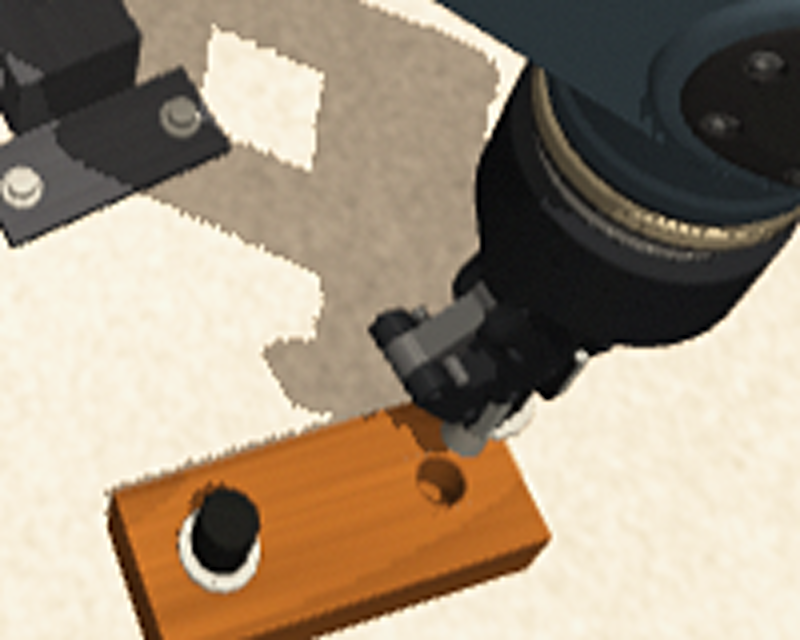

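```bash
python3 - <<'E'
from h import *
C=manip.camera_params("wrist")["tool_from_camera"];p=manip.camera_params("wrist")
def r(u,v,x):
    d=C[:3,:3]@np.array([(u-p["cx"])/p["fx"],(v-p["cy"])/p["fy"],1]);o=C[:3,3]
    return np.round(o+d*(x-o[0])/d[0],4)
cz=lambda x,y:((x+.5)/5-.5+240,(y+.5)/5-.5+240)
print("griptop near edge (-11)",r(*cz(395,597),-.0255))
print("collar far edge top (+15)",r(*cz(400,115),.0085))
print("grip base far edge(+11)",r(*cz(395,175),.0085))
print("tip far edge +3.5",r(*cz(397,40),.0595), "taper start +8", r(*cz(397,40),.0505))
E
```

```text
griptop near edge (-11) [-0.0255 -0.007  -0.0004]
collar far edge top (+15) [0.0085 0.0172 0.0001]
grip base far edge(+11) [ 0.0085  0.0118 -0.0003]
tip far edge +3.5 [ 0.0595  0.0076 -0.    ] taper start +8 [ 0.0505  0.0105 -0.0001]
```

Call:
send_rows([
  [[0.95,-0.003,0.035,0,0],[0.95,-0.008,0.085,0,0],[0.95,-0.013,0.135,0,0],[0.95,-0.018,0.19,0,0],[0.95,-0.022,0.235,0,0],[0.95,-0.0237,0.2525,0,0],[0.95,-0.0237,0.2525,-0.01,0],[0.95,-0.0237,0.2525,-0.018,0]],
])

```text
t: 10.8
tcp_pos: [0.5181, -0.1093, 0.1194]
tool_rot: [0.025, 0.707, -0.025, 0.707]
force: [-0.7, -0.2, -1.4]
finger_gap: 0.238
```

Call:
send_rows([
  [[0.95,0,0,0,0],[0.95,0,0,0,0]],
])

```text
t: 11.05
tcp_pos: [0.5178, -0.109, 0.12]
tool_rot: [0.025, 0.707, -0.025, 0.707]
force: [0.6, -0.1, -2.4]
finger_gap: 0.236
```

```bash
python3 - <<'E'
from h import *
s,M=st(); show(s,M);T=wristT(s);np.save("T9.npy",T)
im=manip.snapshot("wrist")[:,:,::-1]
cv2.imwrite("pics/w9z.png",cv2.resize(im[200:380,220:420],None,fx=4,fy=4,interpolation=cv2.INTER_CUBIC))
im=manip.snapshot("side")[:,:,::-1]
cv2.imwrite("pics/s9z.png",cv2.resize(im[260:380,270:430],None,fx=5,fy=5,interpolation=cv2.INTER_CUBIC))
E
```

```text
t 11.05 tcp [ 0.5178 -0.109   0.12  ] x [-0.     -0.0001 -1.    ] jawyaw -4.097576668739907 F [ 0.574  -0.1203 -2.3945] gap 0.23602468324409062 q6 -0.3472086007334405
```

View pics/w9z.png

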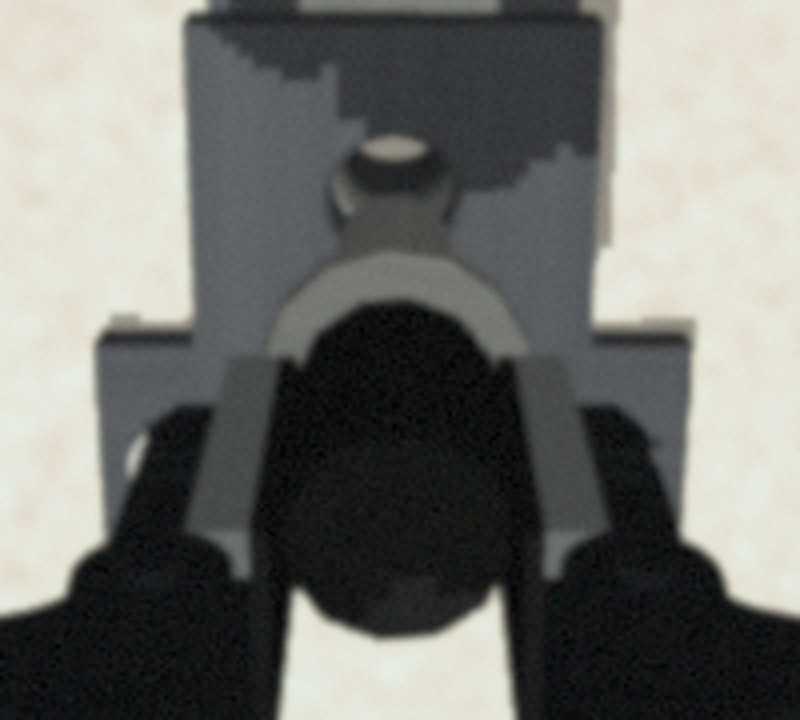

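View pics/s9z.png

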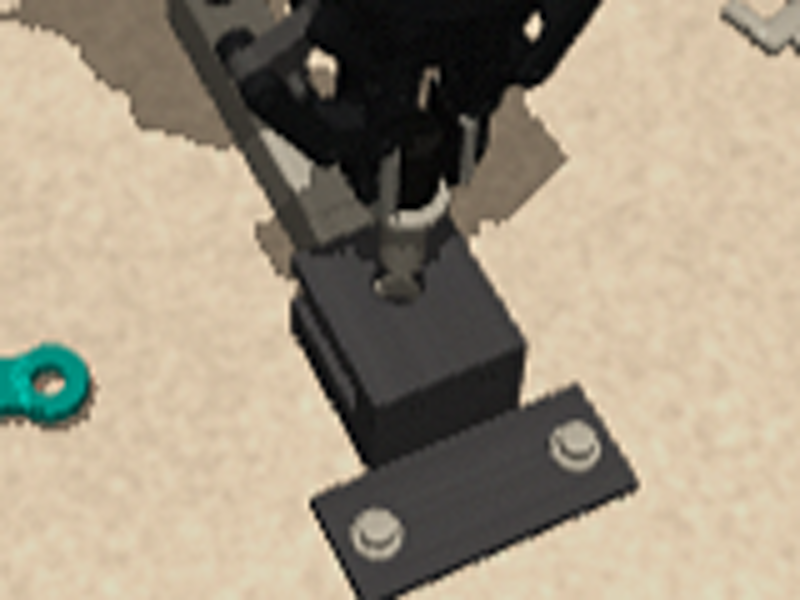

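```bash
python3 - <<'E'
from h import *
s,M=st(); show(s,M)
C=manip.camera_params("wrist")["tool_from_camera"];p=manip.camera_params("wrist")
def r(u,v,x):
    d=C[:3,:3]@np.array([(u-p["cx"])/p["fx"],(v-p["cy"])/p["fy"],1]);o=C[:3,3]
    return np.round(o+d*(x-o[0])/d[0],4)
cz=lambda x,y:((x+.5)/4-.5+220,(y+.5)/4-.5+200)
print("hole far rim (+9.25)",r(*cz(392,135),.068))
print("hole lat",r(*cz(328,195),.068),r(*cz(460,195),.068))
print("jaw front edge (clevis x=26)",r(*cz(392,16),.068), "jaw sides", r(*cz(188,60),.068),r(*cz(602,60),.068))
print("tip +3.5",r(*cz(397,190),.0595), "taper +8", r(*cz(397,190),.0505))
print("collar +15",r(*cz(397,252),.0085))
for P in ([.5172,-.1049,.052],[.5172,-.1057,.052]): print(M.T@(np.array(P)-s["tcp_pos"]))
E
```

```text
t 11.15 tcp [ 0.5178 -0.1087  0.1204] x [ 0.0004 -0.0002 -1.    ] jawyaw -4.0663503694222465 F [ 0.5639 -0.1809 -0.7316] gap 0.23776825845578048 q6 -0.3471717729282375
hole far rim (+9.25) [ 0.068   0.0136 -0.0008]
hole lat [ 0.068   0.0044 -0.0102] [0.068  0.0044 0.0091]
jaw front edge (clevis x=26) [ 0.068   0.031  -0.0008] jaw sides [ 0.068   0.0247 -0.0299] [0.068  0.0246 0.0292]
tip +3.5 [ 0.0595  0.0079 -0.0001] taper +8 [ 0.0505  0.0108 -0.0001]
collar +15 [ 0.0085  0.0172 -0.0002]
[ 0.0684  0.0037 -0.0009]
[ 0.0684  0.0029 -0.0009]
```

Call:
send_rows([
  [[0.95,-0.0005,0.002,0,0],[0.95,-0.0005,0.002,-0.005,0],[0.95,-0.0005,0.002,-0.01,0],[0.95,-0.0005,0.002,-0.014,0],[0.95,-0.0005,0.002,-0.018,0],[0.95,-0.0005,0.002,-0.02,0]],
])

```text
t: 11.9
tcp_pos: [0.5173, -0.1061, 0.1]
tool_rot: [0.025, 0.707, -0.025, 0.707]
force: [-0.3, -0.9, -0.4]
finger_gap: 0.236
```

Free so far, with the tip inside the upper jaw. Continuing.

Call:
send_rows([
  [[0.95,0,0,-0.004,0],[0.95,0,0,-0.008,0],[0.95,0,0,-0.012,0],[0.95,0,0,-0.014,0]],
])

```text
t: 12.4
tcp_pos: [0.5175, -0.1061, 0.0862]
tool_rot: [0.025, 0.706, -0.025, 0.707]
force: [0.2, -0.6, -0.4]
finger_gap: 0.236
```

Call:
send_rows([
  [[0.95,0,0,-0.004,0],[0.95,0,0,-0.008,0],[0.95,0,0,-0.011,0],[0.95,0,0,-0.012,0]],
])

```text
t: 12.9
tcp_pos: [0.5172, -0.1061, 0.0742]
tool_rot: [0.025, 0.707, -0.025, 0.707]
force: [1.0, -1.6, 0.3]
finger_gap: 0.236
```

Call:
send_rows([
  [[0.95,0,0,-0.003,0],[0.95,0,0,-0.006,0],[0.95,0,0,-0.008,0],[0.95,0,0,-0.009,0]],
])

```text
t: 13.4
tcp_pos: [0.5173, -0.1061, 0.0656]
tool_rot: [0.025, 0.707, -0.025, 0.707]
force: [-0.6, -2.2, 9.2]
finger_gap: 0.237
```

```bash
python3 - <<'E'
from h import *
s,M=st(); show(s,M)
im=manip.snapshot("side")[:,:,::-1]
cv2.imwrite("pics/s10z.png",cv2.resize(im[260:380,270:430],None,fx=5,fy=5,interpolation=cv2.INTER_CUBIC))
E
```

```text
t 13.4 tcp [ 0.5173 -0.1061  0.0656] x [ 0.0003 -0.0004 -1.    ] jawyaw -4.000443098926949 F [-0.5769 -2.2424  9.1699] gap 0.23688628151732938 q6 -0.3439286030465662
```

View pics/s10z.png

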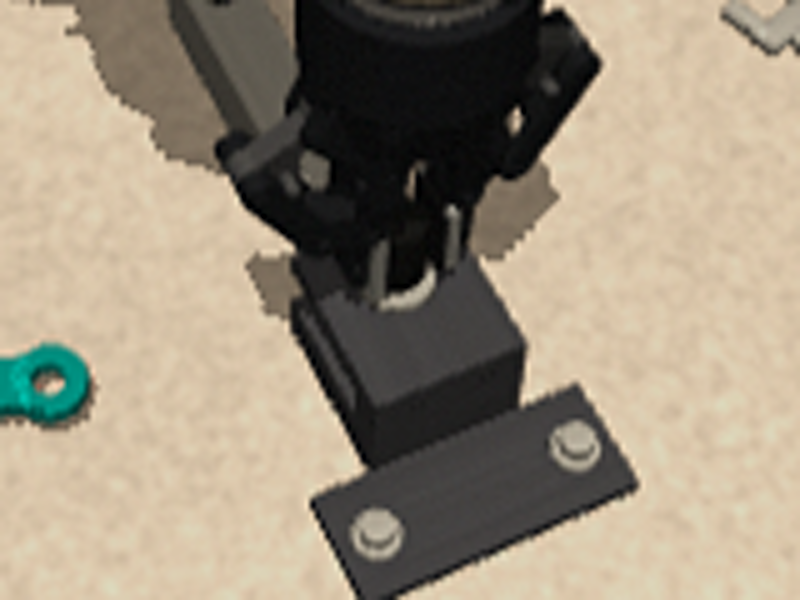

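Contact now reads 9 N at the expected height (TCP 0.0656), so the collar is seated. I'll release and back off.

Call:
send_rows([
  [[0.5,0,0,0,0],[0.5,0,0,0,0],[0.5,0,0,0,0],[0.5,0,0,0.02,0],[0.5,0,0,0.06,0],[0.5,0,0,0.11,0],[0.5,-0.005,-0.06,0.15,0],[0.5,-0.01,-0.11,0.15,0]],
])

```text
t: 14.45
tcp_pos: [0.5085, -0.2168, 0.2184]
tool_rot: [0.023, 0.705, -0.025, 0.709]
force: [-0.0, 0.2, -0.3]
finger_gap: 0.504
```

Call:
send_rows([
  [[0.5,0,0,0,0],[0.5,0,0,0,0]],
])

```text
t: 14.7
tcp_pos: [0.5062, -0.2151, 0.2147]
tool_rot: [0.026, 0.707, -0.024, 0.706]
force: [-0.1, 0.8, 0.8]
finger_gap: 0.5
```

```bash
python3 - <<'E'
from h import *
s,M=st(); show(s,M);T=wristT(s);np.save("T11.npy",T)
w=manip.snapshot("wrist")[:,:,::-1]; cv2.imwrite("pics/w11.png",w)
im=manip.snapshot("side")[:,:,::-1]
cv2.imwrite("pics/s11.png",im)
cv2.imwrite("pics/s11z.png",cv2.resize(im[240:360,280:420],None,fx=5,fy=5,interpolation=cv2.INTER_CUBIC))
P=[.5172,-.1052]
print("side grip top",proj("side",P+[.091]),"collar top",proj("side",P+[.057]),"wrist",proj("wrist",P+[.091],T),proj("wrist",P+[.057],T))
E
```

```text
t 14.7 tcp [ 0.5062 -0.2151  0.2147] x [-0.0018  0.002  -1.    ] jawyaw -4.0626776062110235 F [-0.1254  0.7843  0.7694] gap 0.49955347315273274 q6 -0.5348471167954995
side grip top [349.9019 303.2499] collar top [349.1722 313.9055] wrist [324.1031  66.5208] [323.4842  73.7129]
```

View pics/s11z.png

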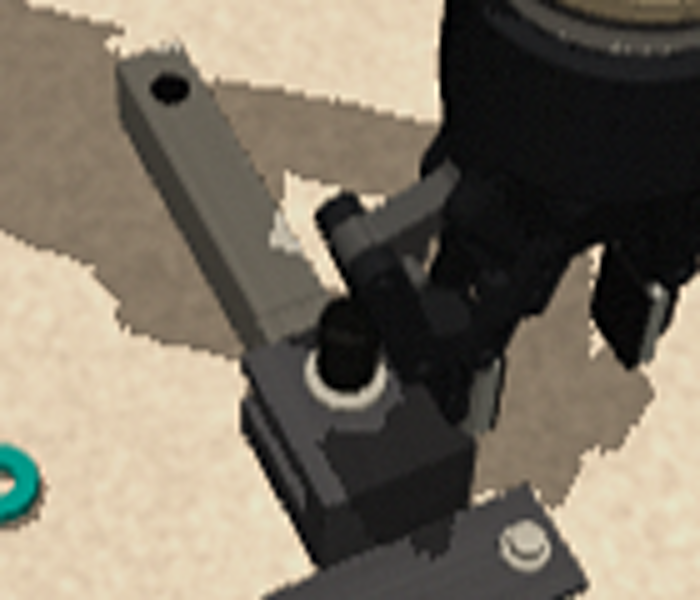

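View pics/w11.png

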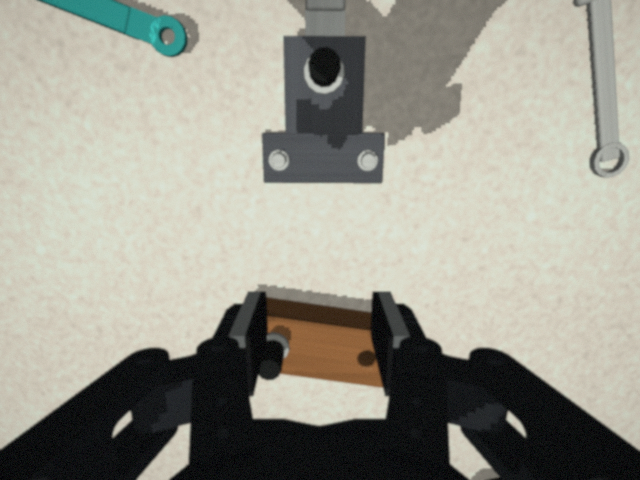

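```bash
python3 -c "
from station import manip
print(manip.sign_off()); print(manip.sense()['t'])"
```

```text
the job is handed in; nothing more can be done
None
the job is handed in; nothing more can be done
```

The tongue is coupled: its eye is in the clevis, and the long pin is down through both jaws with its collar on the upper jaw. I handed the job in at about 15 s of the 58 s allowed; no verdict is reported.

- **Tongue:** I gripped the grey tongue near its balance point, turned it about 19° and slid the eye between the jaws. Looking straight down with the wrist camera, I could see bare bench through all three holes, so the eye was lined up to about 1 mm.
- **Long pin:** This was the far one, about 15 mm taller than the other. It went in with no more than about 2 N of resistance. It then seated with about 9 N at the expected height.
- **Last check:** After letting go, the side and wrist pictures showed the pin upright with its collar on the upper jaw. The wrist picture showed the short pin still in its block and the gripper clear of everything.
- **Bystanders:** I kept well clear of the oil bottle, grease tin and wrench, but took no final picture to confirm the bottle and tin.
- **Disagreements:** The cameras and the measured arm position differed by 1–3 mm. I corrected the tongue's final slide by about 2 mm from the top and side pictures, and the pin by about 2 mm from the wrist view before lowering it.

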